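# Right the fallen bookend and close up the slumped books

## Task

One of the two heavy L-shaped bookends has fallen on its face, with its foot sticking up, and the books have slumped. Tip it back over its corner onto its foot and let it down gently, without letting it slam onto the desk; then slide it up, in line with the row, until the books stand upright and tight between the two bookends. Do not shove the standing bookend along the desk, and leave the things round about where they lie.

Things in the scene. Friction and masses are not known exactly. Their poses are not given: they have to be found in the camera images.
- bookend_fallen: the fallen bookend, a loose dark steel L, 0.5 to 0.95 kg: upright plate 100 wide (x), 140 high (z), 10 thick (y -10 to 0); heavy foot 100 wide, 22 thick (z 0 to 22), y -100 to 0. Origin: middle of the heel edge, where underside and book face (y = 0) meet. Axes: z up the plate, y out of the book face towards the books. At the start z points level to the books, y down; the foot sticks up 100 mm
- fallen_foot_end (a point): on the fallen bookend: middle of the end face of its foot, 100 mm from the book face and 11 mm above the underside (its frame: 0, -100, 11); the foot's edge to push on once it stands. Lying, it is the top of the foot sticking up. The foot is the heavier leg: the centre of mass is about 29 mm up z and 41 mm along -y from the heel
- fallen_plate_top (a point): on the fallen bookend: middle of the upright plate's top edge (its frame: 0, -5, 140); at the start the free end nearest the books, 30 to 80 mm short of them. Some 35 degrees up from lying the bookend passes its balance and falls on onto its foot at 8 rad/s or so unless held back; under 5 is gentle. Friction on the desk 0.45 to 0.75: pushed high on the foot it pivots on its heel
- bookend_standing: the standing bookend, same L, sizes and weight, loose, on its foot at the other (left) end of the row. Origin: middle of its heel edge, in the face that touches the books. Axes: z up, y along the row AWAY from the books (foot at y 0 to 100), x along the width; books and fallen bookend are at negative y. Turned -0.06 to 0.15 rad from the world. A push of 3 to 5 N through the row starts it sliding
- book_a: grey clothbound hardback, 36 thick (y), 172 high (z), 118 deep (x), 0.2 kg, loose, upright against the standing bookend, spine to -x. Origin: centre of its underside. The three books are 96 mm thick together, so when all is tight the two bookends' origins are 96 to 98 mm apart
- book_b: blue clothbound hardback, 28 thick (y), 165 high (z), 114 deep (x), about 0.2 kg, loose, leaning 0.27 rad against book_a, its lower edge some 44 mm away from it. Origin: centre of its underside; z up along the book
- book_c: dark brown hardback, 32 thick (y), 150 high (z), 112 deep (x), about 0.2 kg, loose, the last of the row, leaning flat against book_b at the same angle. Origin: centre of its underside; z up along the book
- tape_roll: roll of kraft tape, 92 across, 48 high, lying flat behind the work on the right; to be left alone. Origin: centre of its underside
- stapler: blue stapler, 128 long (y), 35 wide, 62 high, behind the work on the right; to be left alone. Origin: centre of its underside
- box_cutter: yellow box cutter, 186 long (y), 22 wide, 17 high, behind the standing bookend on the left; to be left alone. Origin: centre of its underside
Not all that is in view belongs to the job. What is shaped like the book_a but green is not meant.

How it is judged:
By the outcome, as a careful person would: the job done as asked, in the order asked, and still so for the second after the job is handed in, with the robot touching nothing.
It also fails if it takes over 72 s, if anything falls off the work surface, if the arm or the gripper's body presses on something with over 40 N, if the wrist force passes 120 N, or if a joint passes its speed limit or range.

## Robot

A 6-joint arm with a two-finger parallel gripper is mounted at the origin on a cart in front of the work surface, level with it; the furniture and walls round the work are solid. World frame = base frame: x ahead of the robot, y to its left, z up, the work surface at z = 0. Lengths are in mm, angles in rad, forces in N, time in s.
With the tool pointing down it reaches from about 275 to 750 mm from the base axis. Payload 10.2 kg.
Tool frame: the origin (TCP) lies on the front face of the gripper's body, between the roots of the fingers; the fingertips stand 73 mm ahead of it and the grasp point (between the pads) lies 54 mm ahead of it; z points along the fingers, y is the line along which they close (so a half turn about z gives the same grasp; the last joint's range is limited). The gripper opens to 85 mm and grips with 20 to 120 N. Pads are 22 mm wide; open, the fingers measure 114 mm over their backs; the gripper's body (76 mm by 85 mm) begins 54 mm behind the grasp point. The pads swing forward as they close: fully open they stand 13 mm farther back than shut.
Start: joints at [-1.464, 0.313, 1.498, -0, 1.331, -0.223], TCP at [170.011, -496.717, 303.894] pointing down, gripper open.
Joint ranges: [-2.94, 2.94], [-0.97, 2.17], [0.19, 2.56], [-1.23, 4.37], [0.02, 3.11], [-2.88, 2.88]. Speed limits (rad/s): [2.39, 2.39, 3.01, 3.14, 3.14, 3.14].

## Interface

Orientations are given as a unit quaternion [w, x, y, z].
In Python, from rig import * gives the robot as it stands.
- The arm moves only by the tool step_arm, never from a script. Its argument "plan" is a list of rows, each an object with "offset": the shift along the tool's x, y, z in cm, a list of three; "rot": the turn, a rotation vector about the tool's x, y, z in degrees, a list of three; "gripper": the finger opening in cm, from 0 to 8.54. In form: [{"offset": [x, y, z], "rot": [wx, wy, wz], "gripper": gripper}, ...]. A call has 1 to 12 rows; each row is the pose to reach, as a shift and turn from the pose commanded when the call began, along the tool's axes at that moment; what a row does not reach only later rows make up. A row lasts 1/10 s, in which the tool goes at most 50 mm and 8.59 degrees, less where a joint would pass 70% of its speed; a pose out of reach is approached as far as the arm can. A call with a gripper value outside its range is refused whole. The fingers move at their own pace and stop on an object; "squeeze" is the grip in N (left out, the last holds). Time passes only in rows, so rows that repeat a pose let the fingers close. It gives the time, the measured TCP pose, the force, the opening and the grip force at its end, in the units of the state.
- sense(): the state, without advancing time (a new reading comes with each control period).
- capture(name): name is "scene" or "top"; returns a dict with "color" (480x640x3 uint8, red, green, blue), "depth" (480x640 float32, mm along the optical axis (not along the pixel's ray), 0 where there is no reading), "vertical_fov" (degrees; the focal length in pixels is half the picture's height over the tangent of half this angle, whatever the lens; pixels are square), "cx", "cy" (the principal point, pixels), "rvec" (rotation vector, rad) and "tvec" (3), from world to camera coordinates, as OpenCV has them. Camera axes: x right, y down, z forward; pixel columns grow to the right and rows downward; lengths in mm; the calibration is good to about 2 mm. A picture is of the moment at which its call begins.
- finish_job(): hands the job in; it is judged then, once.
The state is a dict: "time_s": time; "joints": joint angles; "dq": joint speeds; "tau": joint torques, N m; "eef_pos": TCP position; "ee_rot": TCP orientation; "force": force on the tool from outside, world axes, zero at the start; "wrist_torque": the same for the moment, N m; "grip_width": opening from 0.0 (shut) to 1.0 (fully open); "grip_force": force on a finger pad.
Only numpy, scipy, OpenCV 4.12 (cv2) and the standard library are available. Lean on these libraries where they do the work, as an engineer would, in place of code of your own. Each camera call takes 0.05 s, during which the arm holds its last target. There are 200 camera calls.

## Working session

There is one attempt and no reset: what is moved stays moved. The work goes in short steps, Python scripts to look and compute and a tool call to move; the robot and the scene stay as the last step left them, time stands still between calls to the robot, and variables do not carry over. Pictures are saved under pics/ and viewed, at most 10 in all, crops included, and the job is handed in when it is done.

Besides the shell and the picture viewer there is one more tool, called after "Request:" in YAML: its name, and indented under it one key for each argument. step_arm: Moves the arm, as the interface text tells. Its arguments: {"type":"object","properties":{"plan":{"type":"array"},"squeeze":{"type":"number"}},"required":["plan"]}

```bash
ls; mkdir -p pics
cat > h.py <<'E'
from rig import *
import numpy as np, cv2
def cap(n):
    c=capture(n); f=240/np.tan(np.radians(c['vertical_fov'])/2)
    c['K']=np.array([[f,0,c['cx']],[0,f,c['cy']],[0,0,1.]]); c['R']=cv2.Rodrigues(np.array(c['rvec'],float))[0]; c['t']=np.array(c['tvec'],float).ravel()
    return c
def cloud(c):
    v,u=np.mgrid[:480,:640]; d=c['depth'].astype(float)
    p=np.stack([(u-c['cx'])/c['K'][0,0]*d,(v-c['cy'])/c['K'][0,0]*d,d],-1)
    w=(p-c['t'])@c['R']; w[d<=0]=np.nan; return w
def save(n,im): cv2.imwrite('pics/'+n+'.png',cv2.cvtColor(im,cv2.COLOR_RGB2BGR))
E
python3 - <<'E'
from h import *
for n in('scene','top'):
    c=cap(n); save(n+'0',c['color']); print(n,c['vertical_fov'],-c['R'].T@c['t'],c['R'][2])
    np.savez(n+'0.npz',w=cloud(c),col=c['color'])
s=sense(); print(s)
E
```

```text
pics
scene 42.02656161965938 [-242.36143166  509.363446    821.51685981] [ 0.68139774 -0.42545611 -0.59555371]
top 49.83241680614308 [ 127.45091904 -277.44357086 1234.3864915 ] [ 0.37903725  0.21295433 -0.90054495]
{'time_s': 0.1, 'joints': array([-1.46438951e+00,  3.13398464e-01,  1.49834922e+00,  1.27560265e-05,
        1.33100176e+00, -2.23392927e-01]), 'dq': array([-0.00052746, -0.00185297, -0.00304648,  0.00085379,  0.00150707,
       -0.00099117]), 'tau': array([ 2.93713303e-03, -4.12897360e+01, -2.60141104e+01, -1.34150205e-04,
        3.04465670e-03, -6.08075339e-06]), 'eef_pos': array([ 170.00172436, -496.56220779,  303.3944728 ]), 'ee_rot': array([-5.77041159e-04,  9.86434881e-01,  1.64152038e-01,  3.99966998e-05]), 'force': array([ 0.25961327, -0.64367381, -0.49973955]), 'wrist_torque': array([-0.02775911,  0.00428773,  0.0186527 ]), 'grip_force': 0.0, 'grip_width': 0.9995170363100346}
```

View pics/scene0.png

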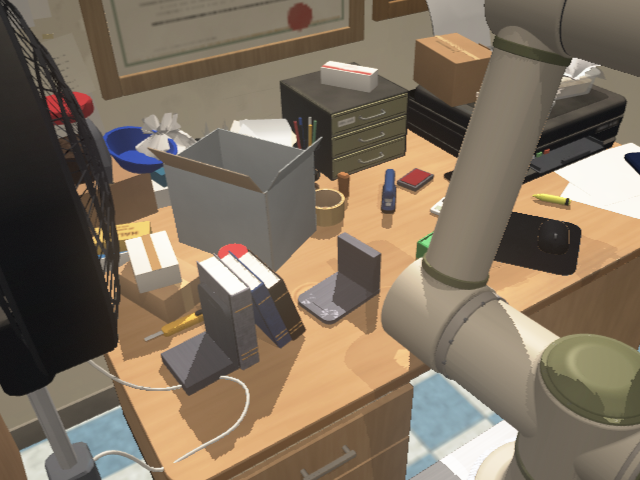

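View pics/top0.png

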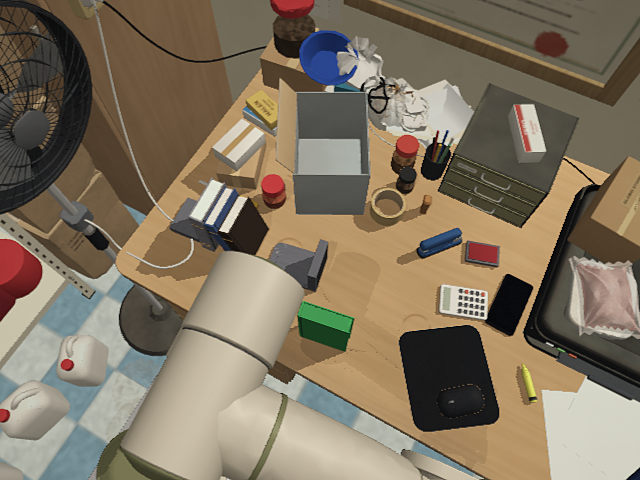

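Scene picture: the fallen bookend lies with its plate at about (325,298) and its raised foot at (360,265). The standing bookend's foot is at (195,360), and the books a/b/c are at (228,310), (255,300) and (275,295). In the top picture the fallen bookend is at (305,262).

What could be mistaken for it:
- Standing bookend: top (185,222).
- Green decoy book: top (325,327).
- Black phone: top (510,305).
- Dark drawer unit: top (510,150).

I choose the loose L at top (305,262) and will check it in a crop.

Run:
```python
from h import *
a=np.load('scene0.npz'); b=np.load('top0.npz')
A=cv2.resize(a['col'][220:400,140:400],None,fx=3,fy=3,interpolation=cv2.INTER_CUBIC)[:,:780]
save('crop0',A[:600])
for n,d,px in(('scene',a,[(300,298),(325,318),(340,300),(338,236),(381,255),(360,265),(380,290),(340,255),(320,300),(195,360),(163,355),(190,388),(236,370),(200,262),(225,268),(256,358),(240,255),(275,300),(300,335),(160,335),(200,318)]),('top',b,[(275,250),(300,245),(325,243),(318,265),(312,288),(300,265),(185,222),(205,190),(235,210),(250,225),(220,250),(275,190),(330,215),(440,240)])):
    for u,v in px: print(n,u,v,d['w'][v,u].round(0),d['col'][v,u])
```

```text
scene 300 298 [567.  76.   9.] [148 141 142]
scene 325 318 [495.  64.   6.] [155 147 149]
scene 340 300 [519.  14.   8.] [93 84 81]
scene 338 236 [595. -32.  98.] [124 116 116]
scene 381 255 [502. -69.  93.] [166 129  94]
scene 360 265 [534. -43.  60.] [78 68 63]
scene 380 290 [508. -75.  -1.] [179 139 101]
scene 340 255 [588. -32.  55.] [77 68 62]
scene 320 300 [542.  46.   8.] [155 149 151]
scene 195 360 [518. 315.  21.] [85 79 78]
scene 163 355 [562. 356.  19.] [127 120 122]
scene 190 388 [471. 345.  14.] [69 61 57]
scene 236 370 [477. 259.  -1.] [127 101  75]
scene 200 262 [803. 187.  -7.] [252 248 234]
scene 225 268 [546. 226. 166.] [254 254 252]
scene 256 358 [472. 221.  11.] [85 78 75]
scene 240 255 [666. 149.  84.] [238  97  92]
scene 275 300 [479. 171. 117.] [97 78 58]
scene 300 335 [483. 126.   5.] [111  87  63]
scene 160 335 [635. 339.  -2.] [124  97  71]
scene 200 318 [624. 262.   9.] [129 100  55]
top 275 250 [551.  74.  10.] [107 106 109]
top 300 245 [599.  27.  -1.] [181 144  99]
top 325 243 [595. -48.  97.] [109 107 110]
top 318 265 [535. -60.  99.] [109 107 108]
top 312 288 [502. -62.  23.] [37 36 37]
top 300 265 [545.  -3.  12.] [76 74 76]
top 185 222 [502. 318.  26.] [72 70 72]
top 205 190 [550. 253. 172.] [170 173 162]
top 235 210 [550. 174. 143.] [224 220 203]
top 250 225 [552. 139.  92.] [41 31 26]
top 220 250 [486. 203.   1.] [131 103  69]
top 275 190 [671. 138.  86.] [195  62  64]
top 330 215 [714.  -1.   1.] [201 161 109]
top 440 240 [ 753. -289.   62.] [ 48  73 109]
```

View pics/crop0.png

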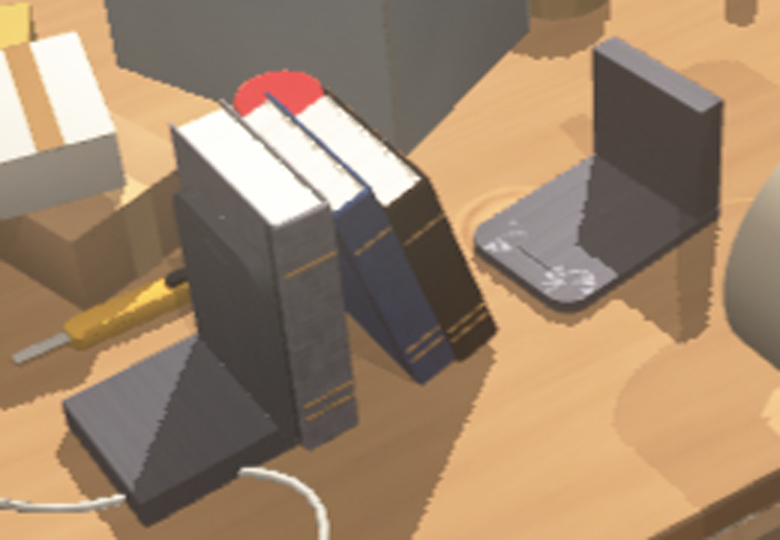

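The crop confirms the loose steel L: foot up, plate flat and pointing at the books. Next I measure poses from the clouds.

```bash
cat >> h.py <<'E'
def rect(d,lo,hi,sat=None,mx=200,mn=0):
    w=d['w'];c=d['col'].astype(int)
    with np.errstate(invalid='ignore'): m=((w>lo)&(w<hi)).all(-1)
    if sat is not None: m&=(c.max(-1)-c.min(-1)<sat)&(c.max(-1)<mx)&(c.max(-1)>=mn)
    p=w[m]
    if len(p)<5: return len(p)
    r=cv2.minAreaRect(p[:,:2].astype(np.float32)); b=cv2.boxPoints(r)
    return len(p),np.median(p[:,2]).round(1),np.round(r[0],1),np.round(r[1],1),round(r[2],1),b.round(0).tolist()
E
python3 - <<'E'
from h import *
for n in('scene','top'):
    d=np.load(n+'0.npz'); print(n)
    print(' foot top',rect(d,(470,-90,92),(630,-10,106),25))
    print(' foot side',rect(d,(470,-90,25),(630,-10,106),25))
    print(' plate',rect(d,(470,-40,4),(630,100,16),25))
    print(' st foot',rect(d,(440,270,15),(640,400,30),25))
    print(' st plate',rect(d,(440,230,40),(640,300,138),25,170))
    print(' bookA top',rect(d,(440,190,166),(640,300,180)))
    print(' bookC top',rect(d,(440,140,130),(640,230,160),60,256,150))
    print(' books low',rect(d,(440,90,5),(640,180,30),60,140))
E
```

```text
scene
 foot top (405, np.float64(97.4), array([548.5, -49.9]), array([101.5,  23.7]), 10.9, [[496.0, -48.0], [501.0, -71.0], [601.0, -52.0], [596.0, -29.0]])
 foot side (1523, np.float64(71.0), array([547.9, -48.7]), array([102.7,  26.3]), 10.9, [[495.0, -45.0], [500.0, -71.0], [601.0, -52.0], [596.0, -26.0]])
 plate (2056, np.float64(7.9), array([536.6,  16.7]), array([102.8, 123.2]), 11.1, [[474.0, 67.0], [498.0, -54.0], [599.0, -34.0], [575.0, 87.0]])
 st foot (2185, np.float64(20.2), array([521.6, 334. ]), array([105.7, 132.3]), 3.1, [[465.0, 397.0], [472.0, 265.0], [578.0, 271.0], [571.0, 403.0]])
 st plate (1898, np.float64(93.8), array([523.9, 258.6]), array([122.1,  29.4]), 14.5, [[461.0, 258.0], [468.0, 229.0], [587.0, 260.0], [579.0, 288.0]])
 bookA top (927, np.float64(167.9), array([530.9, 226.1]), array([122.3,  61.6]), 6.0, [[467.0, 250.0], [473.0, 189.0], [595.0, 202.0], [588.0, 263.0]])
 bookC top (904, np.float64(146.4), array([533.6, 184.7]), array([111.7,  56. ]), 4.2, [[476.0, 209.0], [480.0, 153.0], [591.0, 161.0], [587.0, 217.0]])
 books low (328, np.float64(16.
[... 633 characters left out ...]
array([118. ,  95.4]), 59.3, [[440.0, 295.0], [522.0, 246.0], [583.0, 347.0], [501.0, 396.0]])
 st plate (78, np.float64(87.7), array([471.7, 239.2]), array([ 4.1, 18.1]), 6.3, [[469.0, 248.0], [471.0, 230.0], [475.0, 230.0], [473.0, 248.0]])
 bookA top (706, np.float64(170.2), array([531.5, 222.2]), array([118.6,  64.9]), 5.7, [[469.0, 249.0], [476.0, 184.0], [594.0, 196.0], [587.0, 260.0]])
 bookC top (507, np.float64(147.8), array([536.5, 187.7]), array([104.7,  59. ]), 4.4, [[482.0, 213.0], [487.0, 154.0], [591.0, 162.0], [586.0, 221.0]])
 books low (115, np.float64(21.6), array([576.9, 128.4]), array([135.5,  28.9]), 22.2, [[509.0, 116.0], [520.0, 89.0], [645.0, 141.0], [634.0, 167.0]])
```

Request:
step_arm:
  plan:
    - {"offset":[12.8,-9.3,0],"rot":[0,0,2],"gripper":8.5}
    - {"offset":[12.8,-9.3,0],"rot":[0,0,4],"gripper":8.5}
    - {"offset":[12.8,-9.3,0],"rot":[0,0,4],"gripper":8.5}
    - {"offset":[12.8,-9.3,0],"rot":[0,0,4],"gripper":8.5}
    - {"offset":[25.6,-18.6,0],"rot":[0,0,8.1],"gripper":8.5}
    - {"offset":[25.6,-18.6,0],"rot":[0,0,8.1],"gripper":8.5}
    - {"offset":[25.6,-18.6,0],"rot":[0,0,8.1],"gripper":8.5}
    - {"offset":[25.6,-18.6,0],"rot":[0,0,8.1],"gripper":8.5}
    - {"offset":[38.4,-28,0],"rot":[0,0,8.1],"gripper":8.5}
    - {"offset":[38.4,-28,0],"rot":[0,0,8.1],"gripper":8.5}
    - {"offset":[38.4,-28,0],"rot":[0,0,8.1],"gripper":8.5}
    - {"offset":[38.4,-28,0],"rot":[0,0,8.1],"gripper":8.5}

```text
time_s: 1.3
eef_pos: [444.2, -104.8, 303.7]
ee_rot: [-0.0, 0.995, 0.096, 0.0]
force: [-0.2, 0.1, 0.9]
grip_width: 0.995
grip_force: 0.0
```

Request:
step_arm:
  plan:
    - {"offset":[5.7,-5.4,2],"rot":[0,0,0],"gripper":8.54}
    - {"offset":[5.7,-5.4,4],"rot":[0,0,0],"gripper":8.54}
    - {"offset":[11.3,-10.7,6],"rot":[0,0,0],"gripper":8.54}
    - {"offset":[11.3,-10.7,8],"rot":[0,0,0],"gripper":8.54}
    - {"offset":[11.3,-10.7,10],"rot":[0,0,0],"gripper":8.54}
    - {"offset":[11.3,-10.7,10],"rot":[0,0,0],"gripper":8.54}
    - {"offset":[11.3,-10.7,10],"rot":[0,0,0],"gripper":8.54}

```text
time_s: 2.0
eef_pos: [533.7, 17.6, 204.3]
ee_rot: [0.0, 0.996, 0.093, -0.0]
force: [0.1, -0.5, 0.9]
grip_width: 0.999
grip_force: 0.0
```

Run:
```python
from h import *
s=sense();print(s['time_s'],s['eef_pos'],s['force'])
for n in('scene','top'):
    c=cap(n); w=cloud(c); np.savez(n+'1.npz',w=w,col=c['color']); save(n+'1',c['color'])
    with np.errstate(invalid='ignore'): m=(w>(500,-45,106)).all(-1)&(w<(580,100,205)).all(-1)
    p=w[m]; print(n,len(p))
    if len(p):
        for lo in range(-45,100,10):
            q=p[(p[:,1]>=lo)&(p[:,1]<lo+10)]
            if len(q): print(lo,len(q),np.percentile(q[:,2],[1,10,90]).round(0),q[:,0].min().round(),q[:,0].max().round())
```

```text
2.0 [533.72399474  17.60973468 204.29714136] [ 0.1474248  -0.50124207  0.87159829]
scene 396
45 4 [196. 198. 204.] 534.0 541.0
55 115 [146. 153. 201.] 509.0 534.0
65 154 [146. 154. 193.] 508.0 529.0
75 47 [159. 168. 203.] 505.0 530.0
85 76 [190. 193. 203.] 504.0 530.0
top 95
-45 30 [160. 163. 200.] 531.0 545.0
-35 57 [152. 159. 199.] 529.0 549.0
-25 6 [186. 189. 201.] 529.0 551.0
-15 2 [202. 202. 204.] 524.0 537.0
```

View pics/scene1.png

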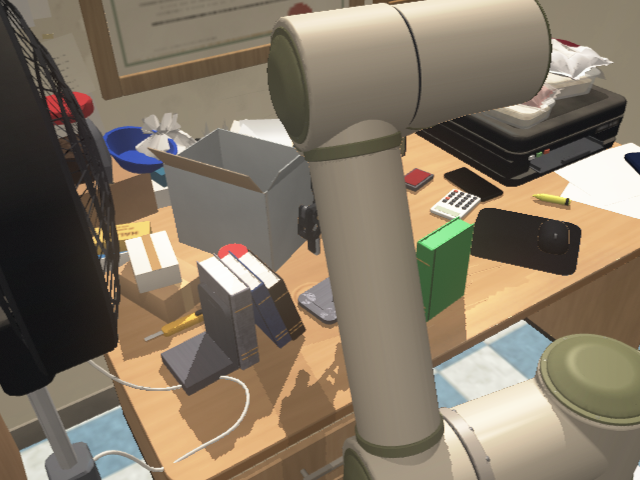

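Request:
step_arm:
  plan:
    - {"offset":[0,0,2.8],"rot":[0,0,0],"gripper":8.54}
    - {"offset":[0,0,5.6],"rot":[0,0,0],"gripper":8.54}
    - {"offset":[0,0,5.6],"rot":[0,0,0],"gripper":8.54}
    - {"offset":[0,0,5.6],"rot":[0,0,0],"gripper":8.54}

```text
time_s: 2.5
eef_pos: [534.1, 18.3, 149.3]
ee_rot: [0.0, 0.996, 0.094, 0.001]
force: [0.3, -0.6, 1.4]
grip_width: 0.999
grip_force: 0.0
```

```bash
cat >> h.py <<'E'
H=np.array([551.4,-61.8]);n=np.array([-.1874,.9823]);lat=np.array([.9823,.1874])
def rs():
    s=sense(); p=s['eef_pos']; d=p[:2]-H; print('t',round(s['time_s'],2),'s %.1f lat %.1f z %.1f'%(d@n,d@lat,p[2]),'F',s['force'].round(1),'along n',round(float(s['force'][:2]@n),1), 'T',s['wrist_torque'].round(2))
E
python3 - <<'E'
from h import *
rs()
w=114.
for f in (0,10,20,25,28,30,35,40,45,50,60,70,80,85,90):
    a=np.radians(f);C=22*np.array([np.cos(a),np.sin(a)])+10*np.array([-np.sin(a),np.cos(a)])
    L=C+w*np.sin(a)*np.array([-np.sin(a),np.cos(a)])
    P=22*np.array([np.cos(a),np.sin(a)])+85*np.array([-np.sin(a),np.cos(a)])
    o='%d two-contact s_c %.0f zTCP %.0f | left push 85: s_c %.0f z %.0f | plate rc:'%(f,L[0]+w/2,L[1]+60,P[0]+w/2,P[1]+60)
    for Z in (75,90,105): 
        q=10*np.array([-np.sin(a),np.cos(a)])+Z*np.array([np.cos(a),np.sin(a)]); o+=' Z%d (%.0f,%.0f)'%(Z,q[0]-w/2,q[1]+60)
    print(o)
E
```

```text
t 2.5 s 82.0 lat -2.0 z 149.3 F [ 0.3 -0.6  1.4] along n -0.7 T [ 0.05 -0.01 -0.01]
0 two-contact s_c 79 zTCP 70 | left push 85: s_c 79 z 145 | plate rc: Z75 (18,70) Z90 (33,70) Z105 (48,70)
10 two-contact s_c 73 zTCP 93 | left push 85: s_c 64 z 148 | plate rc: Z75 (15,83) Z90 (30,85) Z105 (45,88)
20 two-contact s_c 61 zTCP 114 | left push 85: s_c 49 z 147 | plate rc: Z75 (10,95) Z90 (24,100) Z105 (38,105)
25 two-contact s_c 52 zTCP 122 | left push 85: s_c 41 z 146 | plate rc: Z75 (7,101) Z90 (20,107) Z105 (34,113)
28 two-contact s_c 47 zTCP 126 | left push 85: s_c 37 z 145 | plate rc: Z75 (5,104) Z90 (18,111) Z105 (31,118)
30 two-contact s_c 43 zTCP 129 | left push 85: s_c 34 z 145 | plate rc: Z75 (3,106) Z90 (16,114) Z105 (29,121)
35 two-contact s_c 32 zTCP 134 | left push 85: s_c 26 z 142 | plate rc: Z75 (-1,111) Z90 (11,120) Z105 (23,128)
40 two-contact s_c 20 zTCP 138 | left push 85: s_c 19 z 139 | plate rc: Z75 (-6,116) Z90 (6,126) Z105 (17,135)
45 two-contact s_c 8 zTCP 140 | left push 85: s_c 12 z 136 | plate rc: Z75 (-11,120) Z90 (-0,131) Z105 (10,141)
50 two-contact s_c -3 zTCP 139 | left push 85: s_c 6 z 131 | plate rc: Z75 (-16,124) Z90 (-7,135) Z105 (3,147)
60 two-contact s_c -26 zTCP 133 | left push 85: s_c -6 z 122 | plate rc: Z75 (-28,130) Z90 (-21,143) Z105 (-13,156)
70 two-contact s_c -46 zTCP 121 | left push 85: s_c -15 z 110 | plate rc: Z75 (-41,134) Z90 (-36,148) Z105 (-30,162)
80 two-contact s_c -60 zTCP 103 | left push 85: s_c -23 z 96 | plate rc: Z75 (-54,136) Z90 (-51,150) Z105 (-49,165)
85 two-contact s_c -64 zTCP 93 | left push 85: s_c -26 z 89 | plate rc: Z75 (-60,136) Z90 (-59,151) Z105 (-58,165)
90 two-contact s_c -67 zTCP 82 | left push 85: s_c -28 z 82 | plate rc: Z75 (-67,135) Z90 (-67,150) Z105 (-67,165)
```

Request:
step_arm:
  plan:
    - {"offset":[0,0.4,0.3],"rot":[0,0,0],"gripper":8.54}
    - {"offset":[0,0.8,0.3],"rot":[0,0,0],"gripper":8.54}
    - {"offset":[0,1.2,0.3],"rot":[0,0,0],"gripper":8.54}
    - {"offset":[0,1.6,0.3],"rot":[0,0,0],"gripper":8.54}
    - {"offset":[0,2.0,0.4],"rot":[0,0,0],"gripper":8.54}
    - {"offset":[0,2.4,0.4],"rot":[0,0,0],"gripper":8.54}

```text
time_s: 3.1
eef_pos: [538.2, -5.1, 143.9]
ee_rot: [0.0, 0.996, 0.094, 0.0]
force: [0.2, 1.4, 2.0]
grip_width: 1.003
grip_force: 1.0
```

```bash
cat >> h.py <<'E'
def look(tag,views=('scene','top')):
    for v in views:
        c=cap(v); np.savez(v+tag+'.npz',w=cloud(c),col=c['color']); save(v+tag,c['color'])
E
python3 - <<'E'
from h import *
rs(); look('2')
for v in('scene','top'):
    d=np.load(v+'2.npz')
    print(rect(d,(470,-140,80),(630,-40,112),25)); 
    # plate tilt
    w=d['w'];c=d['col'].astype(int)
    with np.errstate(invalid='ignore'): m=((w>(460,-20,3))&(w<(640,105,80))).all(-1)&(c.max(-1)-c.min(-1)<25)
    p=w[m]; s=(p[:,:2]-H)@n
    for k in range(20,150,20):
        q=p[(s>=k)&(s<k+20),2]
        if len(q): print(k,len(q),np.percentile(q,[10,50,90]).round(0))
E
```

```text
t 3.1 s 58.1 lat -2.4 z 143.9 F [0.2 1.4 2. ] along n 1.3 T [0.16 0.03 0.01]
0
40 2 [18. 19. 19.]
60 44 [20. 23. 25.]
80 121 [24. 27. 29.]
100 208 [28. 30. 32.]
120 339 [29. 34. 36.]
(296, np.float64(99.8), array([552.3, -65. ]), array([100.9,  31.8]), 10.6, [[500.0, -59.0], [506.0, -90.0], [605.0, -71.0], [599.0, -40.0]])
20 5 [17. 20. 22.]
40 187 [19. 22. 25.]
60 257 [22. 25. 29.]
80 220 [26. 30. 33.]
100 146 [30. 34. 37.]
120 74 [33. 37. 40.]
140 3 [3. 3. 4.]
```

Request:
step_arm:
  plan:
    - {"offset":[0,0.4,0.1],"rot":[0,0,0],"gripper":8.54}
    - {"offset":[0,0.8,0.1],"rot":[0,0,0],"gripper":8.54}
    - {"offset":[0,1.2,0.2],"rot":[0,0,0],"gripper":8.54}
    - {"offset":[0,1.5,0.2],"rot":[0,0,0],"gripper":8.54}
    - {"offset":[0,1.8,0.3],"rot":[0,0,0],"gripper":8.54}
    - {"offset":[0,2.1,0.4],"rot":[0,0,0],"gripper":8.54}

```text
time_s: 3.8
eef_pos: [542.1, -25.7, 139.8]
ee_rot: [0.0, 0.996, 0.094, 0.0]
force: [0.0, 0.8, 0.5]
grip_width: 0.998
grip_force: 0.5
```

```bash
cat >> h.py <<'E'
def tilt(tag):
  rs(); look(tag)
  for v in('scene','top'):
    d=np.load(v+tag+'.npz'); w=d['w'];c=d['col'].astype(int)
    with np.errstate(invalid='ignore'): m=((w>(440,-150,3))&(w<(640,108,135))).all(-1)&(c.max(-1)-c.min(-1)<25)
    p=w[m]; s=(p[:,:2]-H)@n; l=(p[:,:2]-H)@lat; ok=(abs(l)<55)&((abs(l)>20)); p=p[ok]; s=s[ok]
    print(v)
    for k in range(-140,150,20):
        q=p[(s>=k)&(s<k+20),2]
        if len(q)>5: print(k,len(q),np.percentile(q,[5,50,95]).round(0))
E
python3 -c "
from h import *
tilt('3')"
```

```text
t 3.8 s 37.2 lat -2.4 z 139.8 F [0.  0.8 0.5] along n 0.8 T [-0.04 -0.03 -0.  ]
scene
60 36 [38. 43. 45.]
80 58 [46. 50. 55.]
100 72 [56. 60. 65.]
120 77 [57. 62. 67.]
top
-60 8 [90. 94. 95.]
-40 181 [ 75.  95. 100.]
-20 121 [27. 62. 89.]
0 109 [13. 26. 45.]
20 131 [20. 25. 32.]
40 123 [27. 35. 41.]
60 99 [36. 45. 50.]
80 104 [47. 55. 59.]
100 99 [56. 63. 69.]
120 11 [60. 65. 69.]
```

Request:
step_arm:
  plan:
    - {"offset":[0,0.3,0.1],"rot":[0,0,0],"gripper":8.54}
    - {"offset":[0,0.6,0.2],"rot":[0,0,0],"gripper":8.54}
    - {"offset":[0,0.9,0.2],"rot":[0,0,0],"gripper":8.54}
    - {"offset":[0,1.2,0.2],"rot":[0,0,0],"gripper":8.54}
    - {"offset":[0,1.4,0.2],"rot":[0,0,0],"gripper":8.54}
    - {"offset":[0,1.6,0.2],"rot":[0,0,0],"gripper":8.54}
    - {"offset":[0,1.8,0.2],"rot":[0,0,0],"gripper":8.54}
    - {"offset":[0,2.0,0.1],"rot":[0,0,0],"gripper":8.54}
    - {"offset":[0,2.2,0.1],"rot":[0,0,0],"gripper":8.54}
    - {"offset":[0,2.4,0],"rot":[0,0,0],"gripper":8.54}
    - {"offset":[0,2.6,0],"rot":[0,0,0],"gripper":8.54}

```text
time_s: 5.0
eef_pos: [547.0, -51.1, 140.2]
ee_rot: [0.0, 0.996, 0.094, 0.0]
force: [-0.6, -0.1, 1.1]
grip_width: 0.999
grip_force: 0.4
```

```bash
python3 -c "
from h import *
tilt('4')"
```

```text
t 5.0 s 11.3 lat -2.3 z 140.2 F [-0.6 -0.1  1.1] along n 0.0 T [ 0.04 -0.06  0.02]
scene
80 44 [100. 103. 107.]
top
-80 122 [70. 78. 84.]
-60 123 [59. 75. 84.]
-40 105 [42. 55. 65.]
-20 117 [17. 37. 47.]
0 136 [19. 28. 38.]
20 121 [37. 47. 59.]
40 111 [57. 70. 81.]
60 79 [ 81.  92. 103.]
80 37 [ 96. 104. 111.]
```

Request:
step_arm:
  plan:
    - {"offset":[0,0.3,0],"rot":[0,0,0],"gripper":8.54}
    - {"offset":[0,0.6,0],"rot":[0,0,0],"gripper":8.54}
    - {"offset":[0,0.9,0],"rot":[0,0,0],"gripper":8.54}
    - {"offset":[0,1.2,0],"rot":[0,0,0],"gripper":8.54}
    - {"offset":[0,1.5,0],"rot":[0,0,0],"gripper":8.54}
    - {"offset":[0,1.8,0],"rot":[0,0,0],"gripper":8.54}
    - {"offset":[0,2.1,0],"rot":[0,0,0],"gripper":8.54}
    - {"offset":[0,2.4,0],"rot":[0,0,0],"gripper":8.54}
    - {"offset":[0,2.7,0],"rot":[0,0,0],"gripper":8.54}
    - {"offset":[0,3.0,0],"rot":[0,0,0],"gripper":8.54}
    - {"offset":[0,3.3,0],"rot":[0,0,0],"gripper":8.54}
    - {"offset":[0,3.6,0],"rot":[0,0,0],"gripper":8.54}

```text
time_s: 6.3
eef_pos: [553.7, -86.6, 140.0]
ee_rot: [0.0, 0.996, 0.094, 0.0]
force: [-0.3, -1.2, 1.5]
grip_width: 0.998
grip_force: 0.1
```

```bash
python3 -c "
from h import *
tilt('5')"
```

```text
t 6.3 s -24.8 lat -2.4 z 140.0 F [-0.3 -1.2  1.5] along n -1.1 T [ 0.04 -0.04  0.04]
scene
40 12 [104. 115. 124.]
top
-100 17 [56. 61. 64.]
-80 112 [45. 56. 62.]
-60 106 [34. 47. 53.]
-40 131 [24. 37. 44.]
-20 114 [13. 28. 35.]
0 130 [26. 45. 65.]
20 96 [ 65.  85. 107.]
40 41 [ 99. 116. 123.]
```

Request:
step_arm:
  plan:
    - {"offset":[0,0.3,0],"rot":[0,0,0],"gripper":8.54}
    - {"offset":[0,0.6,0],"rot":[0,0,0],"gripper":8.54}
    - {"offset":[0,0.9,0],"rot":[0,0,0],"gripper":8.54}
    - {"offset":[0,1.2,0],"rot":[0,0,0],"gripper":8.54}
    - {"offset":[0,1.5,0],"rot":[0,0,0],"gripper":8.54}
    - {"offset":[0,1.8,0],"rot":[0,0,0],"gripper":8.54}
    - {"offset":[0,2.1,0],"rot":[0,0,0],"gripper":8.54}
    - {"offset":[0,2.4,0],"rot":[0,0,0],"gripper":8.54}
    - {"offset":[0,2.7,0],"rot":[0,0,0],"gripper":8.54}
    - {"offset":[0,2.9,0],"rot":[0,0,0],"gripper":8.54}
    - {"offset":[0,3.1,0],"rot":[0,0,0],"gripper":8.54}
    - {"offset":[0,3.3,0],"rot":[0,0,0],"gripper":8.54}

```text
time_s: 7.6
eef_pos: [559.8, -118.9, 139.9]
ee_rot: [0.0, 0.996, 0.094, 0.0]
force: [-0.3, -1.5, 1.6]
grip_width: 0.998
grip_force: 0.0
```

Request:
step_arm:
  plan:
    - {"offset":[0,0.2,0],"rot":[0,0,0],"gripper":8.54}
    - {"offset":[0,0.4,0],"rot":[0,0,0],"gripper":8.54}
    - {"offset":[0,0.6,0],"rot":[0,0,0],"gripper":8.54}
    - {"offset":[0,0.8,0],"rot":[0,0,0],"gripper":8.54}
    - {"offset":[0,1.0,0],"rot":[0,0,0],"gripper":8.54}
    - {"offset":[0,1.2,0],"rot":[0,0,0],"gripper":8.54}
    - {"offset":[0,1.4,0],"rot":[0,0,0],"gripper":8.54}

```text
time_s: 8.3
eef_pos: [562.5, -132.6, 139.9]
ee_rot: [0.0, 0.996, 0.094, 0.0]
force: [0.2, -3.3, 1.1]
grip_width: 1.0
grip_force: 0.0
```

```bash
python3 -c "
from h import *
tilt('6')"
```

```text
t 8.3 s -71.7 lat -2.4 z 139.9 F [ 0.2 -3.3  1.1] along n -3.3 T [-0.2  -0.07  0.02]
scene
top
-100 35 [28. 31. 34.]
-80 125 [16. 29. 33.]
-60 108 [14. 27. 31.]
-40 109 [12. 25. 29.]
-20 166 [10. 32. 92.]
0 46 [ 52. 103. 127.]
```

Request:
step_arm:
  plan:
    - {"offset":[0,0.2,0],"rot":[0,0,0],"gripper":8.54}
    - {"offset":[0,0.4,0],"rot":[0,0,0],"gripper":8.54}
    - {"offset":[0,0.6,0],"rot":[0,0,0],"gripper":8.54}
    - {"offset":[0,0.8,0],"rot":[0,0,0],"gripper":8.54}
    - {"offset":[0,1.0,0],"rot":[0,0,0],"gripper":8.54}
    - {"offset":[0,1.2,0],"rot":[0,0,0],"gripper":8.54}
    - {"offset":[0,1.4,0],"rot":[0,0,0],"gripper":8.54}
    - {"offset":[0,1.7,0],"rot":[0,0,0],"gripper":8.54}

```text
time_s: 9.2
eef_pos: [565.5, -149.0, 139.7]
ee_rot: [-0.0, 0.996, 0.094, -0.0]
force: [-0.8, 0.2, 0.7]
grip_width: 1.0
grip_force: 0.0
```

```bash
python3 -c "
from h import *
tilt('7')"
```

```text
t 9.2 s -88.3 lat -2.5 z 139.7 F [-0.8  0.2  0.7] along n 0.4 T [ 0.03 -0.02 -0.02]
scene
top
-100 27 [17. 22. 27.]
-80 106 [ 9. 22. 26.]
-60 106 [ 9. 21. 27.]
-40 101 [ 9. 22. 26.]
-20 154 [ 12.  40. 106.]
```

Request:
step_arm:
  plan:
    - {"offset":[0,1,-4],"rot":[0,0,0],"gripper":8.54}
    - {"offset":[0,4,-8],"rot":[0,0,0],"gripper":8.54}
    - {"offset":[0,9,-12],"rot":[0,0,0],"gripper":8.54}
    - {"offset":[0,14,-16],"rot":[0,0,0],"gripper":8.54}
    - {"offset":[-4,18,-16],"rot":[0,0,0],"gripper":8.54}
    - {"offset":[-8,22,-16],"rot":[0,0,0],"gripper":8.54}
    - {"offset":[-12,25,-16],"rot":[0,0,0],"gripper":8.54}
    - {"offset":[-14,28,-16],"rot":[0,0,0],"gripper":8.54}
    - {"offset":[-14,28,-16],"rot":[0,0,0],"gripper":8.54}

```text
time_s: 10.2
eef_pos: [477.8, -453.8, 299.6]
ee_rot: [-0.0, 0.996, 0.092, -0.0]
force: [0.8, 0.5, 0.7]
grip_width: 1.003
grip_force: 0.0
```

Run:
```python
from h import *
rs(); print(sense()['joints'].round(2)); look('8')
for v in('scene','top'):
    d=np.load(v+'8.npz'); print(v)
    print(' F foot',rect(d,(440,-200,16),(660,-88,28),25))
    print(' F plate top',rect(d,(440,-110,130),(660,-40,146),25))
    print(' S foot',rect(d,(440,285,14),(640,400,30),25))
    print(' S plate top',rect(d,(440,252,128),(640,285,146),25))
    print(' A top',rect(d,(440,205,164),(640,300,180),40,256,150))
    print(' C top',rect(d,(440,140,120),(640,230,160),60,256,150))
```

```text
t 10.2 s -371.3 lat -145.8 z 299.6 F [0.8 0.5 0.7] along n 0.3 T [-0.01 -0.02 -0.02]
[-0.94  0.62  1.04 -0.    1.48  0.45]
scene
 F foot 0
 F plate top (214, np.float64(136.1), array([549.9, -65.2]), array([91.6, 11.9]), 10.5, [[504.0, -68.0], [506.0, -79.0], [596.0, -63.0], [594.0, -51.0]])
 S foot (1858, np.float64(20.1), array([520.4, 342.1]), array([106., 114.]), 0.1, [[467.0, 399.0], [468.0, 285.0], [574.0, 285.0], [573.0, 399.0]])
 S plate top (424, np.float64(137.5), array([532.9, 260.3]), array([106.3,  13.7]), 5.7, [[479.0, 262.0], [481.0, 248.0], [586.0, 259.0], [585.0, 272.0]])
 A top (879, np.float64(167.6), array([528.6, 236.9]), array([118.1,  37.1]), 6.0, [[468.0, 249.0], [472.0, 212.0], [589.0, 225.0], [585.0, 262.0]])
 C top (912, np.float64(146.6), array([532.7, 184.3]), array([111. ,  56.7]), 3.1, [[476.0, 210.0], [479.0, 153.0], [590.0, 159.0], [587.0, 216.0]])
top
 F foot (978, np.float64(22.5), array([ 563.1, -119.8]), array([102. ,  79.8]), 9.7, [[506.0, -89.0], [520.0, -168.0], [620.0, -151.0], [607.0, -72.0]])
 F plate top (174, np.float64(139.8), array([553.8, -67.4]), array([92.7, 10.5]), 10.8, [[507.0, -71.0], [509.0, -81.0], [600.0, -64.0], [598.0, -54.0]])
 S foot (556, np.float64(22.4), array([512.1, 328. ]), array([107.7,  97.7]), 56.1, [[442.0, 311.0], [523.0, 256.0], [583.0, 345.0], [502.0, 400.0]])
 S plate top 0
 A top (538, np.float64(170.0), array([531.7, 236. ]), array([113.4,  41.5]), 9.9, [[472.0, 247.0], [479.0, 206.0], [591.0, 225.0], [584.0, 266.0]])
 C top (251, np.float64(156.4), array([537.9, 189.1]), array([104.9,  56.7]), 4.0, [[484.0, 214.0], [488.0, 157.0], [592.0, 164.0], [588.0, 221.0]])
```

View pics/scene8.png

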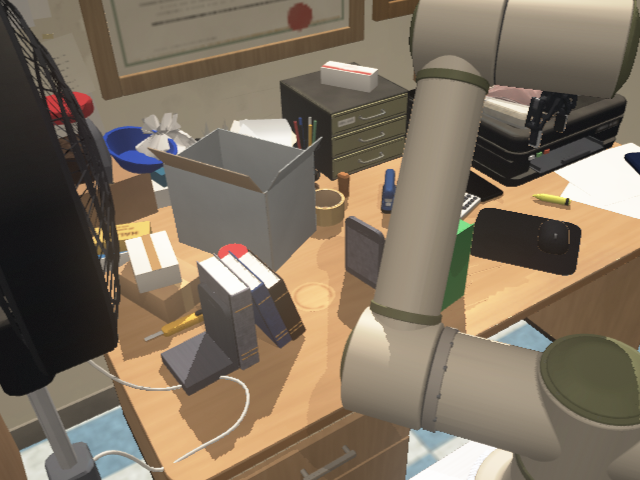

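Request:
step_arm:
  plan:
    - {"offset":[4,-10,0],"rot":[0,0,0],"gripper":6}
    - {"offset":[4,-10,0],"rot":[0,0,0],"gripper":6}
    - {"offset":[8,-20,0],"rot":[0,0,0],"gripper":6}
    - {"offset":[8,-20,0],"rot":[0,0,0],"gripper":6}
    - {"offset":[11,-28,0],"rot":[0,0,0],"gripper":6}
    - {"offset":[11,-28,0],"rot":[0,0,0],"gripper":6}
    - {"offset":[14.4,-36.7,2],"rot":[0,0,0],"gripper":6}
    - {"offset":[14.4,-36.7,4],"rot":[0,0,0],"gripper":6}
    - {"offset":[14.4,-36.7,6],"rot":[0,0,0],"gripper":6}
    - {"offset":[14.4,-36.7,6],"rot":[0,0,0],"gripper":6}
    - {"offset":[14.4,-36.7,6],"rot":[0,0,0],"gripper":6}

```text
time_s: 11.4
eef_pos: [553.4, -62.3, 240.6]
ee_rot: [0.0, 0.996, 0.095, 0.0]
force: [1.1, -1.0, 0.9]
grip_width: 0.7
grip_force: 0.0
```

Run:
```python
from h import *
rs(); s=sense(); print(s['eef_pos'],s['ee_rot'].round(4)); p=s['eef_pos']; q=s['ee_rot']; a=2*np.arctan2(q[2],q[1]);print(np.degrees(a))
d=np.array([552.3,-66.5])-p[:2]; print(d@[np.cos(a),np.sin(a)],d@[np.sin(a),-np.cos(a)])
```

```text
t 11.4 s -0.9 lat 1.9 z 240.6 F [ 1.1 -1.   0.9] along n -1.2 T [ 0.01 -0.07  0.05]
[553.4117754  -62.29725445 240.61163591] [0.000e+00 9.955e-01 9.460e-02 2.000e-04]
10.857975588452836
-1.8835643120308143 3.9180735278224073
```

Request:
step_arm:
  plan:
    - {"offset":[-0.2,0.4,1],"rot":[0,0,0],"gripper":6}
    - {"offset":[-0.2,0.4,4],"rot":[0,0,0],"gripper":6}
    - {"offset":[-0.2,0.4,7.1],"rot":[0,0,0],"gripper":6}
    - {"offset":[-0.2,0.4,7.1],"rot":[0,0,0],"gripper":6}
    - {"offset":[-0.2,0.4,7.1],"rot":[0,0,0],"gripper":3}
    - {"offset":[-0.2,0.4,7.1],"rot":[0,0,0],"gripper":1.6}
    - {"offset":[-0.2,0.4,7.1],"rot":[0,0,0],"gripper":0.5}
    - {"offset":[-0.2,0.4,7.1],"rot":[0,0,0],"gripper":0.5}
    - {"offset":[-0.2,0.4,7.1],"rot":[0,0,0],"gripper":0.5}
    - {"offset":[-0.2,0.4,7.1],"rot":[0,0,0],"gripper":0.5}
  squeeze: 40

```text
time_s: 12.4
eef_pos: [552.5, -67.3, 170.3]
ee_rot: [0.0, 0.996, 0.094, 0.001]
force: [-1.7, 0.4, 6.9]
grip_width: 0.112
grip_force: 40.3
```

Run:
```python
from h import *
rs(); s=sense(); print(s['eef_pos'],s['ee_rot'].round(4),s['grip_width'],s['grip_force']); q=s['ee_rot']; a=2*np.arctan2(q[2],q[1]);print(np.degrees(a))
```

```text
t 12.4 s -5.6 lat -0.0 z 170.3 F [-1.7  0.4  6.9] along n 0.7 T [ 0.13  0.24 -0.11]
[552.45306098 -67.34176916 170.25806316] [4.000e-04 9.956e-01 9.400e-02 1.000e-03] 0.11175908655243708 40.25802701711655
10.790915262128975
```

Request:
step_arm:
  plan:
    - {"offset":[0.2,-0.7,0],"rot":[0,0,0.5],"gripper":0.5}
    - {"offset":[0.4,-1.4,0],"rot":[0,0,1],"gripper":0.5}
    - {"offset":[0.6,-2.1,0],"rot":[0,0,1.5],"gripper":0.5}
    - {"offset":[0.8,-2.8,0],"rot":[0,0,2],"gripper":0.5}
    - {"offset":[1.1,-3.5,0],"rot":[0,0,2.5],"gripper":0.5}
    - {"offset":[1.3,-4.2,0],"rot":[0,0,3],"gripper":0.5}
    - {"offset":[1.5,-4.9,0],"rot":[0,0,3.5],"gripper":0.5}
    - {"offset":[1.7,-5.6,0],"rot":[0,0,4],"gripper":0.5}
    - {"offset":[1.9,-6.2,0],"rot":[0,0,4.5],"gripper":0.5}
    - {"offset":[2.0,-6.6,0],"rot":[0,0,4.8],"gripper":0.5}
    - {"offset":[2.0,-6.6,0],"rot":[0,0,4.8],"gripper":0.5}
    - {"offset":[2.0,-6.6,0],"rot":[0,0,4.8],"gripper":0.5}

```text
time_s: 13.6
eef_pos: [560.0, 0.9, 170.2]
ee_rot: [0.001, 0.999, 0.052, 0.001]
force: [0.4, -2.7, 5.9]
grip_width: 0.117
grip_force: 40.4
```

Run:
```python
from h import *
rs(); s=sense(); print(s['eef_pos'],s['ee_rot'].round(4),s['grip_width'],s['grip_force']); q=s['ee_rot']; a=2*np.arctan2(q[2],q[1]);print(np.degrees(a))
```

```text
t 13.6 s 60.0 lat 20.2 z 170.2 F [ 0.4 -2.7  5.9] along n -2.7 T [-0.49  0.03  0.02]
[560.01505954   0.91313874 170.22789988] [8.000e-04 9.986e-01 5.240e-02 1.400e-03] 0.116761912174148 40.42977645993233
6.01197383311428
```

Request:
step_arm:
  plan:
    - {"offset":[0,0,0],"rot":[0,0,0],"gripper":2}
    - {"offset":[0,0,0],"rot":[0,0,0],"gripper":3}
    - {"offset":[0,0,0],"rot":[0,0,0],"gripper":5}
    - {"offset":[0,0,-3],"rot":[0,0,0],"gripper":5}
    - {"offset":[0,0,-7],"rot":[0,0,0],"gripper":5}
    - {"offset":[0,0,-11],"rot":[0,0,0],"gripper":5}
    - {"offset":[0,4,-11],"rot":[0,0,-8],"gripper":5}
    - {"offset":[0,8,-11],"rot":[0,0,-16],"gripper":5}
    - {"offset":[0,12,-11],"rot":[0,0,-24],"gripper":5}
    - {"offset":[0,13.1,-11],"rot":[0,0,-32],"gripper":5}
    - {"offset":[0,13.1,-11],"rot":[0,0,-40],"gripper":5}
    - {"offset":[0,13.1,-11],"rot":[0,0,-48],"gripper":5}

```text
time_s: 14.8
eef_pos: [572.9, -129.5, 278.6]
ee_rot: [-0.0, 0.89, 0.456, -0.0]
force: [-0.3, 0.3, 0.6]
grip_width: 0.587
grip_force: 0.0
```

Request:
step_arm:
  plan:
    - {"offset":[0,0,0],"rot":[0,0,-8],"gripper":5}
    - {"offset":[0,0,0],"rot":[0,0,-16],"gripper":5}
    - {"offset":[0,0,0],"rot":[0,0,-24],"gripper":5}
    - {"offset":[0,0,0],"rot":[0,0,-32],"gripper":5}
    - {"offset":[0,0,0],"rot":[0,0,-40],"gripper":5}
    - {"offset":[0,0,0],"rot":[0,0,-42],"gripper":5}
    - {"offset":[0,0,0],"rot":[0,0,-42],"gripper":5}
    - {"offset":[0,0,0],"rot":[0,0,-42],"gripper":5}

```text
time_s: 15.6
eef_pos: [573.0, -128.9, 278.8]
ee_rot: [-0.0, 0.67, 0.743, -0.0]
force: [-0.4, 0.3, 0.6]
grip_width: 0.588
grip_force: 0.0
```

```bash
cat >> h.py <<'E'
S=np.array([533.5,254.5]); m_=np.array([-.1045,.9945]); ml=np.array([.9945,.1045])
def rm():
    s=sense(); p=s['eef_pos']; d=p[:2]-S; q=s['ee_rot']; print('t',round(s['time_s'],2),p.round(1),'along %.1f lat %.1f'%(d@m_,d@ml),'yaw %.2f'%np.degrees(2*np.arctan2(q[2],q[1])),'F along %.1f'%(s['force'][:2]@m_),'Fz %.1f'%s['force'][2],'gw',round(s['grip_width'],2))
def row(tag):
    rm(); look(tag)
    for v in('scene','top'):
        d=np.load(v+tag+'.npz'); w=d['w'];c=d['col'].astype(int); t=(w[...,:2]-S)@m_; l=(w[...,:2]-S)@ml; z=w[...,2]
        g=(c.max(-1)-c.min(-1)<25); br=c.max(-1)>150
        def rep(nm,mask):
            p=np.stack([l[mask],t[mask]],-1)
            if len(p)>20:
                lo,hi=np.percentile(p,[2,98],axis=0); r=np.array([[1,0]]);k=np.polyfit(p[:,0],p[:,1],1)[0]
                print(v,nm,len(p),'lat %.1f..%.1f along %.1f..%.1f slope %.3f z %.1f'%(lo[0],hi[0],lo[1],hi[1],k,np.median(z[mask])))
        with np.errstate(invalid='ignore'):
            rep('S plate top',g&(z>130)&(z<144)&(t>-4)&(t<18)&(abs(l)<65))
            rep('S foot end',g&(z>14)&(z<28)&(t>60)&(t<115)&(abs(l)<65))
            rep('F plate top',g&~br&(z>128)&(z<145)&(t>-300)&(t<-85)&(abs(l)<70))
            rep('F foot',g&(z>16)&(z<28)&(t>-400)&(t<-107)&(abs(l)<70))
            rep('A top',br&(z>163)&(z<180)&(t>-60)&(t<20)&(abs(l)<80))
            rep('B top',br&(z>157)&(z<167)&(t>-110)&(t<20)&(abs(l)<80))
            rep('C top',br&(z>135)&(z<156)&(t>-140)&(t<-15)&(abs(l)<80))
E
python3 -c "
from h import *
row('9')"
```

```text
t 15.6 [ 573.  -128.9  278.8] along -385.4 lat -0.8 yaw 95.93 F along 0.4 Fz 0.6 gw 0.59
scene S plate top 426 lat -62.9..46.3 along -0.3..12.1 slope -0.000 z 137.4
scene S foot end 1139 lat -54.5..41.4 along 61.2..101.6 slope 0.000 z 20.1
scene F plate top 208 lat -64.0..42.0 along -258.3..-86.0 slope -1.781 z 135.7
scene F foot 134 lat -65.2..48.1 along -251.2..-111.7 slope -1.222 z 21.2
scene A top 923 lat -60.8..47.6 along -35.3..0.9 slope 0.001 z 167.6
scene B top 696 lat -55.4..46.4 along -61.1..-5.1 slope 0.026 z 163.4
scene C top 598 lat -54.7..43.0 along -96.6..-43.9 slope -0.024 z 144.8
top S foot end 410 lat -52.5..43.6 along 63.1..99.0 slope 0.028 z 22.5
top F foot 1222 lat -48.2..44.3 along -348.5..-261.2 slope -0.070 z 22.4
top A top 572 lat -56.9..48.1 along -57.2..-1.7 slope -0.031 z 169.7
top B top 270 lat -45.0..46.7 along -58.8..-2.8 slope -0.082 z 161.3
top C top 112 lat -9.2..46.4 along -94.1..-39.0 slope -0.582 z 145.9
```

Request:
step_arm:
  plan:
    - {"offset":[0.1,0,5],"rot":[0,0,0],"gripper":5}
    - {"offset":[0.1,0,10],"rot":[0,0,0],"gripper":5}
    - {"offset":[0.1,0,15],"rot":[0,0,0],"gripper":5}
    - {"offset":[0.1,0,18],"rot":[0,0,0],"gripper":5}
    - {"offset":[0.1,0,20],"rot":[0,0,0],"gripper":5}
    - {"offset":[0.1,0,20],"rot":[0,0,0],"gripper":5}

```text
time_s: 16.3
eef_pos: [571.7, -127.5, 76.3]
ee_rot: [-0.003, 0.669, 0.743, -0.001]
force: [-0.4, -0.1, 1.4]
grip_width: 0.592
grip_force: 0.0
```

Request:
step_arm:
  plan:
    - {"offset":[0.8,0,0],"rot":[0,0,0],"gripper":5}
    - {"offset":[1.4,0,0],"rot":[0,0,0],"gripper":5}
    - {"offset":[2,0,0],"rot":[0,0,0],"gripper":5}
    - {"offset":[2.4,0,0],"rot":[0,0,0],"gripper":5}
    - {"offset":[2.8,0,0],"rot":[0,0,0],"gripper":5}
    - {"offset":[3.4,0,0],"rot":[0,0,0],"gripper":5}
    - {"offset":[4.0,0,0],"rot":[0,0,0],"gripper":5}

```text
time_s: 17.0
eef_pos: [569.4, -88.8, 79.9]
ee_rot: [0.002, 0.669, 0.743, 0.0]
force: [1.1, -6.0, 4.3]
grip_width: 0.587
grip_force: 2.9
```

```bash
python3 -c "
from h import *
row('10')" | egrep 't |F|S foot'
```

```text
t 17.0 [569.4 -88.8  79.9] along -345.2 lat -0.2 yaw 95.99 F along -6.1 Fz 4.3 gw 0.59
scene S plate top 429 lat -63.1..44.6 along -0.6..12.5 slope 0.002 z 137.6
scene S foot end 1130 lat -54.5..41.9 along 61.1..101.5 slope 0.003 z 20.1
scene F plate top 151 lat -64.7..45.1 along -242.1..-86.3 slope -1.581 z 135.8
scene F foot 119 lat -64.9..49.4 along -235.5..-110.1 slope -1.162 z 21.0
scene A top 906 lat -61.0..48.0 along -35.3..0.5 slope 0.002 z 167.5
scene B top 686 lat -55.5..46.6 along -61.6..-5.6 slope 0.006 z 162.7
scene C top 592 lat -53.8..43.3 along -96.7..-43.9 slope -0.021 z 144.6
top F plate top 80 lat -3.8..47.2 along -108.4..-101.0 slope -0.019 z 137.0
top F foot 289 lat -48.7..-16.6 along -326.1..-251.2 slope -0.226 z 22.3
top A top 369 lat -24.4..49.7 along -57.6..-2.2 slope 0.135 z 169.7
top B top 229 lat -34.3..46.9 along -58.2..-8.9 slope 0.068 z 160.6
top C top 228 lat -19.1..46.0 along -94.5..-39.7 slope 0.000 z 146.3
```

Request:
step_arm:
  plan:
    - {"offset":[0.7,0,0],"rot":[0,0,0],"gripper":5}
    - {"offset":[1.4,0,0],"rot":[0,0,0],"gripper":5}
    - {"offset":[2.1,0,0],"rot":[0,0,0],"gripper":5}
    - {"offset":[2.8,0,0],"rot":[0,0,0],"gripper":5}
    - {"offset":[3.5,0,0],"rot":[0,0,0],"gripper":5}
    - {"offset":[4.2,0,0],"rot":[0,0,0],"gripper":5}
    - {"offset":[4.9,0,0],"rot":[0,0,0],"gripper":5}
    - {"offset":[5.6,0,0],"rot":[0,0,0],"gripper":5}
    - {"offset":[6.3,0,0],"rot":[0,0,0],"gripper":5}
    - {"offset":[7.0,0,0],"rot":[0,0,0],"gripper":5}
    - {"offset":[7.5,0,0],"rot":[0,0,0],"gripper":5}
    - {"offset":[8.0,0,0],"rot":[0,0,0],"gripper":5}

```text
time_s: 18.3
eef_pos: [560.9, -9.2, 79.6]
ee_rot: [0.001, 0.669, 0.743, 0.0]
force: [0.9, -6.9, 3.0]
grip_width: 0.582
grip_force: 3.0
```

```bash
python3 -c "
from h import *
row('11')"
```

```text
t 18.3 [560.9  -9.2  79.6] along -265.1 lat -0.3 yaw 95.99 F along -6.9 Fz 3.0 gw 0.58
scene S plate top 425 lat -63.0..45.7 along -0.7..12.3 slope -0.002 z 137.3
scene S foot end 1138 lat -54.4..41.8 along 61.0..101.5 slope -0.004 z 20.2
scene F plate top 323 lat -64.2..39.8 along -161.8..-86.1 slope -0.522 z 136.0
scene F foot 520 lat -63.5..45.3 along -239.9..-115.6 slope -0.890 z 19.9
scene A top 891 lat -60.2..47.8 along -34.8..0.4 slope 0.002 z 167.5
scene B top 690 lat -54.2..46.3 along -61.0..-5.4 slope 0.026 z 162.6
scene C top 580 lat -53.7..43.8 along -96.3..-44.1 slope -0.026 z 144.5
top S foot end 151 lat 2.9..44.7 along 68.7..98.2 slope -0.053 z 22.4
top F foot 318 lat -48.4..-14.4 along -252.0..-165.8 slope -0.196 z 22.1
top A top 425 lat -36.5..48.6 along -56.9..-1.5 slope -0.084 z 169.9
top B top 174 lat -24.3..46.1 along -58.9..-4.7 slope -0.244 z 160.6
top C top 96 lat -1.2..47.3 along -96.2..-38.7 slope -0.757 z 145.7
```

View pics/scene11.png

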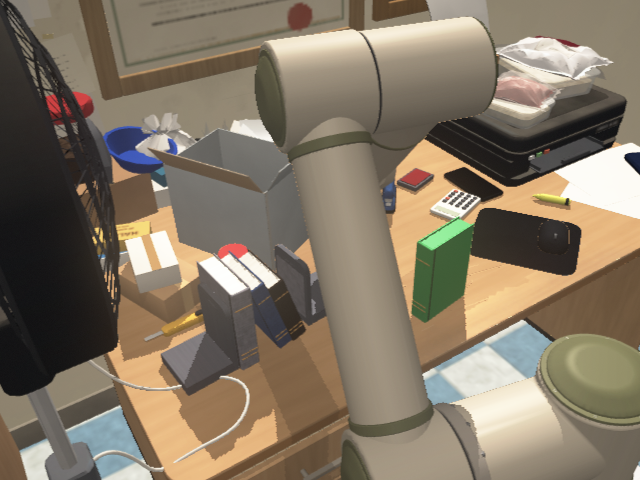

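Request:
step_arm:
  plan:
    - {"offset":[0.4,0,0],"rot":[0,0,0],"gripper":5}
    - {"offset":[0.8,0,0],"rot":[0,0,0],"gripper":5}
    - {"offset":[1.1,0,0],"rot":[0,0,0],"gripper":5}
    - {"offset":[1.4,0,0],"rot":[0,0,0],"gripper":5}
    - {"offset":[1.7,0,0],"rot":[0,0,0],"gripper":5}
    - {"offset":[2.0,0,0],"rot":[0,0,0],"gripper":5}
    - {"offset":[2.3,0,0],"rot":[0,0,0],"gripper":5}
    - {"offset":[2.6,0,0],"rot":[0,0,0],"gripper":5}

```text
time_s: 19.2
eef_pos: [558.1, 16.3, 79.3]
ee_rot: [0.001, 0.669, 0.743, -0.0]
force: [0.8, -8.2, 2.8]
grip_width: 0.587
grip_force: 4.1
```

```bash
python3 -c "
from h import *
row('12')" | egrep '^t |scene|S foot'
```

```text
t 19.2 [558.1  16.3  79.3] along -239.5 lat -0.5 yaw 95.98 F along -8.2 Fz 2.8 gw 0.59
scene S plate top 422 lat -63.4..46.2 along -0.4..12.4 slope -0.003 z 137.6
scene S foot end 1132 lat -54.4..41.8 along 61.1..101.6 slope -0.004 z 20.2
scene F plate top 323 lat -64.7..40.5 along -136.2..-87.2 slope -0.302 z 136.3
scene F foot 783 lat -62.4..45.6 along -222.5..-117.9 slope -0.677 z 20.0
scene A top 895 lat -59.9..47.9 along -34.5..1.4 slope -0.009 z 167.5
scene B top 826 lat -55.3..47.2 along -61.8..-3.8 slope 0.050 z 161.9
scene C top 506 lat -53.5..44.2 along -136.5..-73.8 slope -0.030 z 145.7
top S foot end 101 lat 9.4..45.0 along 70.2..99.3 slope -0.338 z 22.5
```

Request:
step_arm:
  plan:
    - {"offset":[0.2,0,0],"rot":[0,0,0],"gripper":5}
    - {"offset":[0.4,0,0],"rot":[0,0,0],"gripper":5}
    - {"offset":[0.6,0,0],"rot":[0,0,0],"gripper":5}
    - {"offset":[0.8,0,0],"rot":[0,0,0],"gripper":5}
    - {"offset":[1.0,0,0],"rot":[0,0,0],"gripper":5}
    - {"offset":[1.2,0,0],"rot":[0,0,0],"gripper":5}
    - {"offset":[1.4,0,0],"rot":[0,0,0],"gripper":5}
    - {"offset":[1.6,0,0],"rot":[0,0,0],"gripper":5}
    - {"offset":[1.8,0,0],"rot":[0,0,0],"gripper":5}
    - {"offset":[2.0,0,0],"rot":[0,0,0],"gripper":5}

```text
time_s: 20.3
eef_pos: [556.0, 36.2, 79.3]
ee_rot: [0.001, 0.669, 0.743, -0.0]
force: [0.9, -7.4, 2.9]
grip_width: 0.585
grip_force: 4.0
```

```bash
python3 -c "
from h import *
row('13')" | egrep '^t |scene|S foot'
```

```text
t 20.3 [556.   36.2  79.3] along -219.5 lat -0.5 yaw 95.98 F along -7.4 Fz 2.9 gw 0.58
scene S plate top 426 lat -62.2..43.8 along -0.6..12.2 slope -0.005 z 137.4
scene S foot end 1139 lat -54.4..41.7 along 61.0..101.5 slope 0.004 z 20.1
scene F plate top 283 lat -63.9..38.9 along -182.5..-86.2 slope -0.233 z 137.1
scene F foot 986 lat -49.4..44.6 along -209.3..-123.2 slope -0.528 z 20.0
scene A top 893 lat -60.0..47.6 along -50.3..-0.0 slope -0.009 z 167.4
scene B top 849 lat -54.5..45.9 along -62.6..-5.4 slope 0.051 z 162.4
scene C top 431 lat -54.1..42.4 along -116.3..-74.5 slope -0.033 z 146.1
top S foot end 62 lat 24.9..44.3 along 70.5..99.0 slope -0.374 z 22.9
```

Request:
step_arm:
  plan:
    - {"offset":[0.1,0,0],"rot":[0,0,0],"gripper":5}
    - {"offset":[0.2,0,0],"rot":[0,0,0],"gripper":5}
    - {"offset":[0.3,0,0],"rot":[0,0,0],"gripper":5}
    - {"offset":[0.4,0,0],"rot":[0,0,0],"gripper":5}
    - {"offset":[0.5,0,0],"rot":[0,0,0],"gripper":5}
    - {"offset":[0.6,0,0],"rot":[0,0,0],"gripper":5}
    - {"offset":[0.7,0,0],"rot":[0,0,0],"gripper":5}

```text
time_s: 21.1
eef_pos: [555.2, 43.1, 79.3]
ee_rot: [0.001, 0.669, 0.743, -0.0]
force: [1.3, -8.6, 3.2]
grip_width: 0.586
grip_force: 4.0
```

```bash
python3 -c "
from h import *
row('14')
a=cv2.imread('pics/scene14.png')[220:400,140:400]; cv2.imwrite('pics/c14.png',cv2.resize(a,None,fx=3,fy=3,interpolation=cv2.INTER_CUBIC))" | egrep '^t |scene|S foot'
```

```text
t 21.1 [555.2  43.1  79.3] along -212.5 lat -0.5 yaw 95.99 F along -8.7 Fz 3.2 gw 0.59
scene S plate top 429 lat -63.0..46.8 along -1.0..12.3 slope -0.004 z 137.8
scene S foot end 1134 lat -54.7..41.6 along 61.0..101.7 slope -0.005 z 20.1
scene F plate top 130 lat -64.4..30.3 along -176.6..-85.5 slope -0.512 z 138.5
scene F foot 1040 lat -49.5..43.8 along -204.7..-119.5 slope -0.483 z 20.0
scene A top 854 lat -58.9..47.7 along -42.1..0.2 slope -0.027 z 167.4
scene B top 828 lat -54.5..45.8 along -67.9..-5.4 slope -0.013 z 161.7
scene C top 390 lat -53.4..42.6 along -108.8..-79.0 slope -0.020 z 145.0
top S foot end 56 lat 25.4..45.4 along 70.3..98.5 slope -0.417 z 23.0
```

View pics/c14.png

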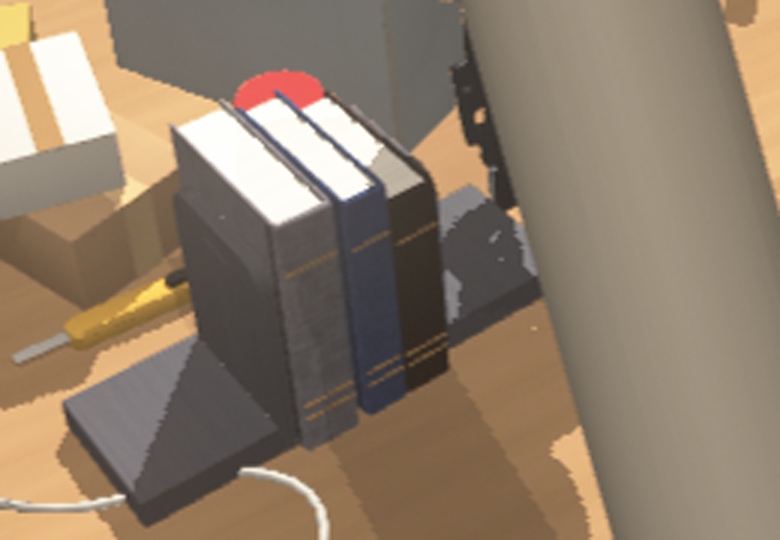

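The crop shows the books nearly upright, with a small gap left between A and B at (355,330). The standing bookend hasn't moved, so I push the last few mm in half-mm steps.

Request:
step_arm:
  plan:
    - {"offset":[0.05,0,0],"rot":[0,0,0],"gripper":5}
    - {"offset":[0.1,0,0],"rot":[0,0,0],"gripper":5}
    - {"offset":[0.15,0,0],"rot":[0,0,0],"gripper":5}
    - {"offset":[0.2,0,0],"rot":[0,0,0],"gripper":5}

```text
time_s: 21.6
eef_pos: [555.0, 45.1, 79.3]
ee_rot: [0.001, 0.669, 0.743, -0.0]
force: [1.7, -7.9, 3.7]
grip_width: 0.587
grip_force: 4.0
```

Request:
step_arm:
  plan:
    - {"offset":[0.05,0,0],"rot":[0,0,0],"gripper":5}
    - {"offset":[0.05,0,0],"rot":[0,0,0],"gripper":5}

```text
time_s: 21.8
eef_pos: [555.0, 45.6, 79.3]
ee_rot: [0.001, 0.669, 0.743, -0.0]
force: [1.2, -7.1, 2.7]
grip_width: 0.581
grip_force: 3.7
```

```bash
python3 -c "
from h import *
row('15')" | egrep '^t |scene|S foot'
```

```text
t 21.8 [555.   45.6  79.3] along -210.0 lat -0.5 yaw 95.99 F along -7.2 Fz 2.7 gw 0.58
scene S plate top 430 lat -63.0..45.2 along -0.5..12.1 slope -0.004 z 137.6
scene S foot end 1139 lat -54.6..41.8 along 60.9..101.6 slope -0.000 z 20.1
scene F plate top 127 lat -64.4..33.5 along -173.7..-86.3 slope -0.515 z 138.2
scene F foot 1056 lat -49.2..44.4 along -204.6..-115.9 slope -0.477 z 19.9
scene A top 871 lat -59.0..48.0 along -39.5..0.1 slope -0.021 z 167.4
scene B top 849 lat -54.0..45.1 along -65.5..-5.5 slope -0.017 z 161.7
scene C top 399 lat -54.3..43.1 along -106.0..-76.7 slope -0.020 z 145.2
top S foot end 49 lat 25.9..45.1 along 70.7..98.5 slope -0.603 z 22.8
```

Request:
step_arm:
  plan:
    - {"offset":[0.05,0,0],"rot":[0,0,0],"gripper":5}
    - {"offset":[0.05,0,0],"rot":[0,0,0],"gripper":5}

```text
time_s: 22.1
eef_pos: [555.0, 46.1, 79.3]
ee_rot: [0.001, 0.669, 0.743, -0.0]
force: [0.9, -7.7, 3.2]
grip_width: 0.587
grip_force: 3.8
```

Request:
step_arm:
  plan:
    - {"offset":[0.05,0,0],"rot":[0,0,0],"gripper":5}
    - {"offset":[0.05,0,0],"rot":[0,0,0],"gripper":5}

```text
time_s: 22.3
eef_pos: [554.9, 46.6, 79.3]
ee_rot: [0.001, 0.669, 0.743, -0.0]
force: [1.3, -8.1, 2.9]
grip_width: 0.583
grip_force: 3.8
```

```bash
python3 -c "
from h import *
row('16')
a=cv2.imread('pics/scene16.png')[230:380,180:330]; cv2.imwrite('pics/c16.png',cv2.resize(a,None,fx=4,fy=4,interpolation=cv2.INTER_CUBIC))" | egrep '^t |scene|S foot'
```

```text
t 22.3 [554.9  46.6  79.3] along -209.0 lat -0.5 yaw 95.99 F along -8.2 Fz 2.9 gw 0.58
scene S plate top 432 lat -62.6..44.7 along -0.9..12.3 slope -0.001 z 137.5
scene S foot end 1134 lat -54.5..41.8 along 61.1..101.7 slope -0.005 z 20.1
scene F plate top 121 lat -65.1..36.2 along -173.9..-85.5 slope -0.478 z 138.4
scene F foot 1080 lat -49.7..44.2 along -201.6..-116.1 slope -0.466 z 20.1
scene A top 884 lat -59.1..47.4 along -38.7..0.2 slope -0.015 z 167.5
scene B top 816 lat -53.8..44.7 along -64.3..-5.8 slope 0.001 z 161.5
scene C top 402 lat -53.7..43.7 along -105.8..-75.5 slope -0.020 z 144.9
top S foot end 46 lat 28.0..46.1 along 72.3..98.5 slope -0.627 z 22.4
```

View pics/c16.png

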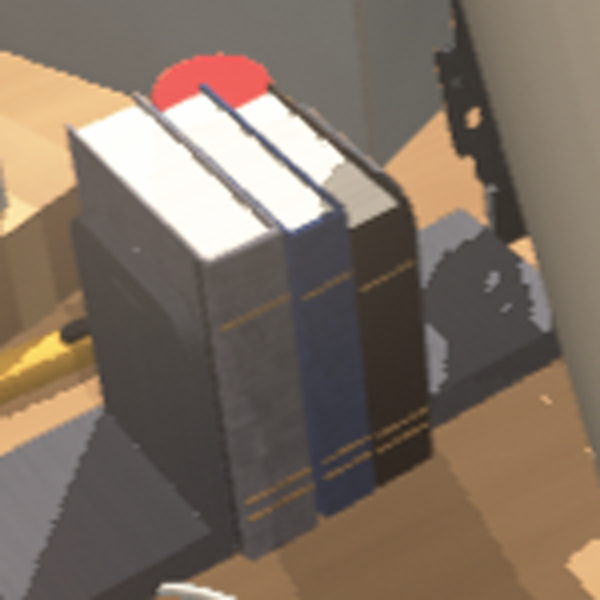

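The crop shows the three books upright and touching at (330,400). I'll feel for the force to rise in small steps.

Request:
step_arm:
  plan:
    - {"offset":[0.05,0,0],"rot":[0,0,0],"gripper":5}
    - {"offset":[0.05,0,0],"rot":[0,0,0],"gripper":5}

```text
time_s: 22.6
eef_pos: [554.8, 47.1, 79.3]
ee_rot: [0.001, 0.669, 0.743, -0.0]
force: [0.6, -7.1, 3.3]
grip_width: 0.584
grip_force: 3.8
```

Request:
step_arm:
  plan:
    - {"offset":[0.03,0,0],"rot":[0,0,0],"gripper":5}
    - {"offset":[0.03,0,0],"rot":[0,0,0],"gripper":5}

```text
time_s: 22.8
eef_pos: [554.8, 47.4, 79.3]
ee_rot: [0.001, 0.669, 0.743, -0.0]
force: [1.0, -7.9, 3.2]
grip_width: 0.584
grip_force: 3.9
```

```bash
python3 -c "
from h import *
row('17')" | egrep '^t |scene [SABC]|S foot'
```

```text
t 22.8 [554.8  47.4  79.3] along -208.2 lat -0.4 yaw 95.99 F along -7.9 Fz 3.2 gw 0.58
scene S plate top 417 lat -63.2..43.5 along -0.9..12.2 slope -0.001 z 137.4
scene S foot end 1130 lat -54.7..41.8 along 61.1..101.6 slope -0.002 z 20.2
scene A top 880 lat -59.1..47.9 along -35.6..0.2 slope -0.010 z 167.5
scene B top 834 lat -54.3..46.0 along -63.6..-5.4 slope 0.015 z 161.7
scene C top 404 lat -53.3..43.3 along -105.1..-74.1 slope -0.021 z 145.1
top S foot end 45 lat 27.7..45.3 along 71.2..98.2 slope -0.730 z 22.9
```

Request:
step_arm:
  plan:
    - {"offset":[0.03,0,0],"rot":[0,0,0],"gripper":5}
    - {"offset":[0.05,0,0],"rot":[0,0,0],"gripper":5}

```text
time_s: 23.1
eef_pos: [554.7, 47.8, 79.3]
ee_rot: [0.001, 0.669, 0.743, -0.0]
force: [1.1, -7.7, 3.4]
grip_width: 0.584
grip_force: 4.0
```

Request:
step_arm:
  plan:
    - {"offset":[0.03,0,0],"rot":[0,0,0],"gripper":5}
    - {"offset":[0.05,0,0],"rot":[0,0,0],"gripper":5}

```text
time_s: 23.3
eef_pos: [554.7, 48.3, 79.3]
ee_rot: [0.001, 0.669, 0.743, -0.0]
force: [1.4, -8.1, 2.7]
grip_width: 0.59
grip_force: 4.2
```

```bash
python3 -c "
from h import *
row('18')" | egrep '^t |scene [SABC]|S foot'
```

```text
t 23.3 [554.7  48.3  79.3] along -207.3 lat -0.5 yaw 95.99 F along -8.2 Fz 2.7 gw 0.59
scene S plate top 424 lat -62.7..46.1 along -0.6..12.3 slope -0.006 z 137.6
scene S foot end 1135 lat -54.6..41.7 along 60.7..101.5 slope -0.001 z 20.2
scene A top 869 lat -59.8..48.0 along -34.6..0.3 slope -0.016 z 167.4
scene B top 812 lat -54.2..47.1 along -63.0..-5.2 slope 0.014 z 161.7
scene C top 403 lat -54.1..43.4 along -102.4..-73.1 slope -0.026 z 145.1
top S foot end 44 lat 26.1..46.3 along 71.9..99.3 slope -0.540 z 21.5
```

Run:
```python
from h import *
g=lambda t:cv2.cvtColor(cv2.imread(f'pics/scene{t}.png'),cv2.COLOR_BGR2GRAY).astype(np.float32)
def sh(a,b,r): 
    A,B=[x[r[1]:r[3],r[0]:r[2]] for x in(a,b)]; return np.round(cv2.phaseCorrelate(A,B,cv2.createHanningWindow(A.shape[::-1],cv2.CV_32F))[0],2)
for t in(12,14,15,16,17,18): print(t,'Sfoot',sh(g(9),g(t),(150,325,245,395)),'A top/spine',sh(g(14),g(t),(190,250,252,365)),'C spine vs14',sh(g(14),g(t),(268,275,292,350)),'Ffoot',sh(g(14),g(t),(290,275,318,340)))
c=cap('scene'); 
for tt in(-1,0,0+100): pass
def pj(t,l,z):
    P=np.append(S+t*m_+l*ml,z); q=c['K']@(c['R']@P+c['t']); return (q[:2]/q[2]).round(1)
print('1mm along at S foot end:',pj(101,-5,22)-pj(100,-5,22),pj(111,-5,22)-pj(101,-5,22))
a=cv2.imread('pics/scene18.png')[250:370,190:330]; cv2.imwrite('pics/c18.png',cv2.resize(a,None,fx=5,fy=5,interpolation=cv2.INTER_CUBIC))
```

```text
12 Sfoot [-0.02  0.01] A top/spine [-0.11  0.3 ] C spine vs14 [-0.24  0.35] Ffoot [-6.7  -7.03]
14 Sfoot [0.02 0.04] A top/spine [0. 0.] C spine vs14 [0.  0.5] Ffoot [0. 0.]
15 Sfoot [0.02 0.01] A top/spine [0.01 0.07] C spine vs14 [-0.85  0.87] Ffoot [-0.69  0.65]
16 Sfoot [0.02 0.01] A top/spine [0.   0.06] C spine vs14 [-0.72  1.07] Ffoot [-1.14  0.78]
17 Sfoot [0.02 0.01] A top/spine [-0.07  0.04] C spine vs14 [-1.    1.03] Ffoot [-1.17  0.88]
18 Sfoot [0.01 0.01] A top/spine [-0.04 -0.  ] C spine vs14 [-1.58  1.22] Ffoot [-1.43  1.08]
1mm along at S foot end: [-0.5  0.3] [-5.4  2.9]
```

View pics/c18.png

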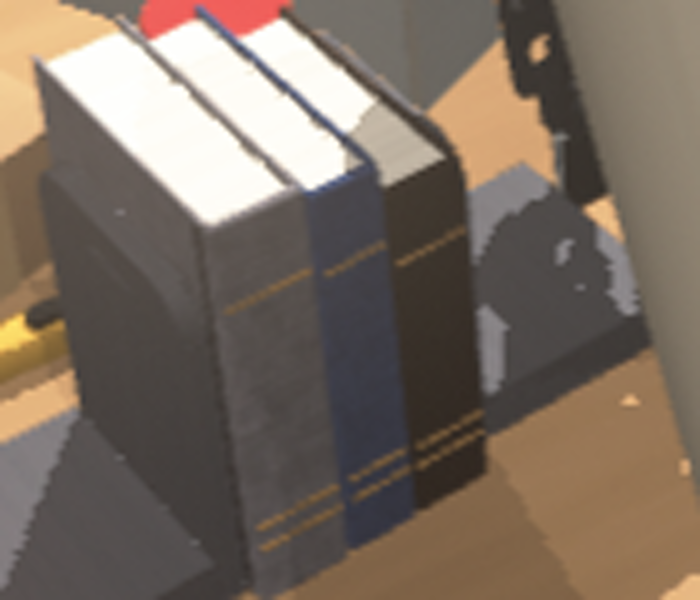

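The crop shows the spines nearly parallel, and the image shift says the standing bookend hasn't moved at all. I continue with tiny nudges.

Request:
step_arm:
  plan:
    - {"offset":[0.04,0,0],"rot":[0,0,0],"gripper":5}
    - {"offset":[0.04,0,0],"rot":[0,0,0],"gripper":5}

```text
time_s: 23.65
eef_pos: [554.6, 48.7, 79.3]
ee_rot: [0.001, 0.669, 0.743, -0.0]
force: [0.6, -7.8, 3.1]
grip_width: 0.589
grip_force: 4.1
```

Request:
step_arm:
  plan:
    - {"offset":[0.04,0,0],"rot":[0,0,0],"gripper":5}
    - {"offset":[0.04,0,0],"rot":[0,0,0],"gripper":5}

```text
time_s: 23.85
eef_pos: [554.6, 48.9, 79.3]
ee_rot: [0.001, 0.669, 0.743, -0.0]
force: [0.1, -10.4, 3.5]
grip_width: 0.588
grip_force: 4.9
```

```bash
cat >> h.py <<'E'
def chk(t):
    rm(); look(t,('scene',))
    g=lambda t:cv2.cvtColor(cv2.imread(f'pics/scene{t}.png'),cv2.COLOR_BGR2GRAY).astype(np.float32)
    def sh(a,b,r):
        A,B=[x[r[1]:r[3],r[0]:r[2]] for x in(a,b)]; return np.round(cv2.phaseCorrelate(A,B,cv2.createHanningWindow(A.shape[::-1],cv2.CV_32F))[0],2)
    print('S',sh(g(9),g(t),(150,325,245,395)),'A',sh(g(14),g(t),(190,250,252,365)),'C',sh(g(18),g(t),(268,275,292,350)),'F',sh(g(18),g(t),(290,275,318,340)))
E
python3 -c "
from h import *
chk('19')"
```

```text
t 23.85 [554.6  48.9  79.3] along -206.7 lat -0.5 yaw 95.98 F along -10.4 Fz 3.5 gw 0.59
S [-0.   -0.04] A [-0.09 -0.  ] C [-0.35  0.63] F [0.01 0.23]
```

The force has jumped by 2.5 N, so the row is tight, and the standing bookend is still unmoved. I back the tool off.

Request:
step_arm:
  plan:
    - {"offset":[-0.3,0,0],"rot":[0,0,0],"gripper":5}
    - {"offset":[-1.5,0,0],"rot":[0,0,0],"gripper":5}
    - {"offset":[-4,0,0],"rot":[0,0,0],"gripper":5}
    - {"offset":[-8,0,-2],"rot":[0,0,0],"gripper":5}
    - {"offset":[-12,0,-6],"rot":[0,0,0],"gripper":5}
    - {"offset":[-16,0,-11],"rot":[0,0,0],"gripper":5}
    - {"offset":[-20,0,-16],"rot":[0,0,0],"gripper":5}
    - {"offset":[-25,0,-20],"rot":[0,0,0],"gripper":5}
    - {"offset":[-30,0,-20],"rot":[0,0,0],"gripper":5}
    - {"offset":[-35,0,-20],"rot":[0,0,0],"gripper":5}
    - {"offset":[-35,0,-20],"rot":[0,0,0],"gripper":5}
    - {"offset":[-35,0,-20],"rot":[0,0,0],"gripper":5}

```text
time_s: 25.1
eef_pos: [589.8, -303.2, 278.6]
ee_rot: [0.0, 0.671, 0.741, -0.0]
force: [0.9, -0.1, 0.4]
grip_width: 0.586
grip_force: 0.0
```

```bash
python3 -c "
from h import *
chk('20'); row('21')
a=cv2.imread('pics/scene21.png')[230:400,140:400]; cv2.imwrite('pics/c21.png',cv2.resize(a,None,fx=3,fy=3,interpolation=cv2.INTER_CUBIC))"
```

```text
t 25.1 [ 589.8 -303.2  278.6] along -560.5 lat -2.3 yaw 95.71 F along -0.2 Fz 0.4 gw 0.59
S [-0.01 -0.05] A [-0.05  0.25] C [-0.31  0.93] F [-2.73 -3.5 ]
t 25.15 [ 590.  -300.5  278.1] along -557.9 lat -1.8 yaw 95.82 F along -0.1 Fz 0.2 gw 0.59
scene S plate top 424 lat -62.9..45.5 along -0.6..12.3 slope -0.001 z 137.4
scene S foot end 1138 lat -54.6..41.8 along 60.8..101.7 slope -0.000 z 20.2
scene F plate top 65 lat -64.2..34.8 along -104.3..-85.7 slope -0.136 z 138.1
scene F foot 1093 lat -49.8..44.2 along -191.5..-115.5 slope -0.327 z 19.8
scene A top 909 lat -61.2..48.0 along -34.7..0.7 slope 0.005 z 167.6
scene B top 829 lat -56.2..47.0 along -62.3..-5.5 slope 0.049 z 161.8
scene C top 443 lat -55.1..42.5 along -104.2..-72.0 slope -0.027 z 144.9
top F plate top 60 lat 16.8..45.6 along -107.6..-95.8 slope 0.089 z 139.3
top F foot 494 lat -3.3..49.9 along -193.0..-109.5 slope -0.232 z 22.7
top C top 29 lat 31.8..46.4 along -91.7..-73.8 slope 0.671 z 147.7
```

View pics/c21.png

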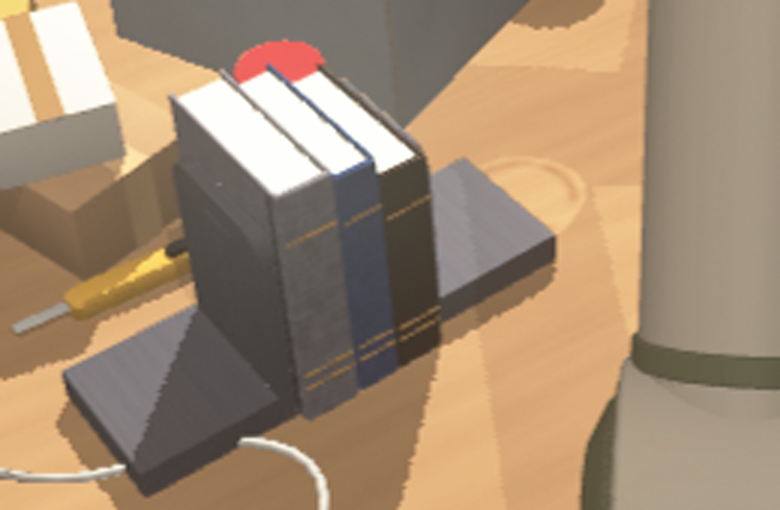

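The crop shows the row upright and tight between the two bookends, and the arm is clear of everything.

```bash
python3 -c "
from rig import *
print(finish_job())"
```

```text
the job is handed in; nothing more can be done
None
```

I handed the job in at about 25 s. The fallen bookend was tipped up and lowered gently onto its foot, then slid in line until the books stood upright and tight. The standing bookend did not measurably move, and the arm didn't touch the things round about.

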